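# Cure the shielding covers under the UV lamp

## Task

Hang every shielding cover astride the bar of the sliding rack, then slide the rack along its channel under the lamp hood right up to the far stop. Switch the lamp on, leave it on for at least 4 seconds, switch it off, and draw the rack back to the near stop with all the covers still hanging on its bar. Have the lamp on only while the rack is under the hood, and leave the other things on the bench alone.

Things in the scene. Friction and masses are not known exactly. Their poses are not given: they have to be found in the camera images.
- station: fixed UV station with a straight guide channel along its y and a lamp hood over its +y half. Origin: on the bench under the channel's middle; z up, x away from the robot. Base plate 6 mm thick; channel 75 mm wide inside, walls 8 mm thick, 24 mm above the bench; red end stops with inner faces at y = -290 (near stop) and +290 mm (far stop)
- hood_mouth (a point): middle of the way in under the hood, on the station at y = 84 mm, 53 mm above the bench: a gap 94 mm wide between two posts. The hood reaches from here 205 mm towards +y, 58 mm to either side in x; underside 100 mm, top 126 mm above the bench
- rack: loose grey rack (0.5 to 1 kg) sliding in the channel on the base plate. Base 70 mm wide, y = -195 to +115 mm, 12 mm thick. Origin: underside, below the middle of its bar; axes as the station's. Its origin is at station y = -95 mm at the near stop, +175 mm at the far stop; starts empty within 35 mm of the near stop. A cover astride the bar has its origin 35 mm above the rack's
- rack_handle (a point): point to grip on the rack's upright orange handle: a block 18 mm (x) by 24 mm (y) whose top is 20 mm above this point; on the rack at y = -180 mm, 85 mm above its origin. It stays outside the hood when the rack is fully in
- rack_bar (a point): middle of the top of the rack's horizontal steel bar, 70 mm above the rack's origin; the bar runs along y, 24 mm wide, 12 mm thick; end posts at y = +-108 mm (10 mm thick) stand 8 mm above it, with 206 mm between them: room for four covers side by side
- cover1: loose folded-metal cover, an upside-down U: green top, aluminium skirts; 80 g. Outside 50 mm along x (across the skirts), 44 mm along y (open ends), 40 mm tall; skirts 3 mm, top 5 mm thick. Origin: middle of the underside, z up. Starts standing on the bench between robot and station, its x within 0.5 rad of the station's. Hold it across the skirts near the top. May be absent
- cover2: loose folded-metal cover, an upside-down U: green top, aluminium skirts; 80 g. Outside 50 mm along x (across the skirts), 44 mm along y (open ends), 40 mm tall; skirts 3 mm, top 5 mm thick. Origin: middle of the underside, z up. Starts standing on the bench between robot and station, its x within 0.5 rad of the station's. Hold it across the skirts near the top. May be absent
- cover3: loose folded-metal cover, an upside-down U: green top, aluminium skirts; 80 g. Outside 50 mm along x (across the skirts), 44 mm along y (open ends), 40 mm tall; skirts 3 mm, top 5 mm thick. Origin: middle of the underside, z up. Starts standing on the bench between robot and station, its x within 0.5 rad of the station's. Hold it across the skirts near the top. May be absent
- cover4: loose folded-metal cover, an upside-down U: green top, aluminium skirts; 80 g. Outside 50 mm along x (across the skirts), 44 mm along y (open ends), 40 mm tall; skirts 3 mm, top 5 mm thick. Origin: middle of the underside, z up. Starts standing on the bench between robot and station, its x within 0.5 rad of the station's. Hold it across the skirts near the top. May be absent
- lamp (a joint): lamp switch: toggle lever on a grey block; 0 rad = off (leaning to -x of the block), 1 rad = on (leaning to +x); takes about 1 N at the tip and stays where it is left
- lamp_tip (a point): centre of the 26 mm ball at the tip of the lamp switch's red lever, 80 mm from its pivot; it swings in the vertical plane of its block's x, 77 mm from off to on
- lamp_base: fixed grey block of the lamp switch, standing on the bench to the left of the station; x is the direction of switching on, z up; the lever pivots 22 mm above its origin, which is on the bench
- screwdriver: yellow-handled screwdriver lying on the bench; to be left alone
- flashlight: black flashlight, 125 mm long, lying beyond the station; to be left alone
- flux_can: can, 66 mm in diameter, 100 mm tall, beyond the station; to be left alone
- solder_spool: copper-coloured solder spool, 56 mm in diameter, 50 mm tall; to be left alone
- screw_box: clear open box of screws, 110 x 80 x 30 mm, beyond the station; to be left alone
- varnish_jar: small jar with a red cap, 48 mm in diameter, 70 mm tall; to be left alone
Mind the look-alikes: they are no part of the job. Leave any blue or purple look-alike of the cover4 alone.

How it is judged:
By the outcome, as a careful person would: the job done as asked, in the order asked, and still so for the second after the job is handed in, with the robot touching nothing.
Of cover1, cover2, cover3, cover4 only 3 to 4 are there at a start; the rules pass over those that are not, and their reading is None.
At some moment in a run one of cover1, cover2, cover3, cover4 may be knocked a few centimetres aside while the robot is not near it.
It also fails if it takes over 200 s, if anything falls off the work surface, if the arm or the gripper's body presses on something with over 40 N, if the wrist force passes 120 N, or if a joint passes its speed limit or range.

## Robot

A 6-joint arm with a two-finger parallel gripper is mounted at the origin on the work surface. World frame = base frame: x ahead of the robot, y to its left, z up, the work surface at z = 0. Lengths are in m, angles in rad, forces in N, time in s.
With the tool pointing down it reaches from about 0.3 to 0.75 m from the base axis. Payload 8.5 kg.
Tool frame: the origin (TCP) lies midway between the tips of the shut fingers; the grasp point (between the pads) lies 19 mm behind it; z points along the fingers, y is the line along which they close (so a half turn about z gives the same grasp; the last joint's range is limited). The gripper opens to 85 mm and grips with 20 to 120 N. Pads are 22 mm wide; open, the fingers measure 114 mm over their backs; the gripper's body (76 mm by 85 mm) begins 54 mm behind the grasp point. The pads swing forward as they close: fully open they stand 13 mm farther back than shut.
Start: joints at [0.981, 0.381, 1.297, -0, 1.464, -0.215], TCP at [0.201, 0.512, 0.231] pointing down, gripper open.
Joint ranges: [-3.11, 3.11], [-0.89, 2.33], [0.22, 2.48], [-1.42, 4.56], [0.17, 2.85], [-2.88, 2.88]. Speed limits (rad/s): [2.39, 2.39, 3.14, 3.14, 3.14, 3.14].

## Interface

Orientations are given as a rotation vector (axis times angle).
In Python, from cell import read_state, capture, close_job gives the robot as it stands.
- The arm moves only by the shell command python3 -m pendant 'ROWS' [FORCE]. ROWS is JSON, a list of rows, each a list of 5 numbers: the shift along the world's x, y, z in units of 0.15 m (1.0 is 0.15 m), then the turn about the world's z in units of pi rad (1.0 is pi rad), then the finger opening in mm, from 0 to 85.4. A call has 1 to 20 rows; each row shifts and turns the commanded pose from where the row before left it; what a row does not reach is not made up. A row lasts 1/10 s, in which the tool goes at most 50 mm and 8.59 degrees, less where a joint would pass 70% of its speed; a pose out of reach is approached as far as the arm can. A call with a number of a shift or a turn outside -1 to 1 is refused whole. A call with a gripper value outside its range is refused whole. The fingers move at their own pace and stop on an object; FORCE is the grip in N (left out, the last holds). Time passes only in rows, so rows that do not move let the fingers close. It gives the time, the measured TCP pose, the force, the opening and the grip force at its end, in the units of the state.
- read_state(): the state, without advancing time (a new reading comes with each control period).
- capture(name): name is "side" or "top" or "wrist"; returns a dict with "frame" (384x512x3 uint8, blue, green, red), "depth" (384x512 float32, m along the optical axis (not along the pixel's ray), 0 where there is no reading), "K" (3x3 intrinsics, pixels), "rvec" (rotation vector, rad) and "tvec" (3), from world to camera coordinates, as OpenCV has them. Camera axes: x right, y down, z forward; pixel columns grow to the right and rows downward; lengths in m; the calibration is good to about 2 mm. A picture is of the moment at which its call begins.
- close_job(): hands the job in; it is judged then, once.
The state is a dict: "clock": time; "q": joint angles; "joint_vel": joint speeds; "effort": joint torques, N m; "ee_pos": TCP position; "ee_rot": TCP orientation; "contact_force": force on the tool from outside, world axes, zero at the start; "torque": the same for the moment, N m; "gripper_width": opening from 0.0 (shut) to 1.0 (fully open); "gripper_force": force on a finger pad.
Only numpy, scipy, OpenCV 4.12 (cv2) and the standard library are available. Lean on these libraries where they do the work, as an engineer would, in place of code of your own. Each camera call takes 0.05 s, during which the arm holds its last target. There are 200 camera calls.

## Working session

There is one attempt and no reset: what is moved stays moved. The work goes in short steps, Python scripts to look and compute and a shell command to move; the robot and the scene stay as the last step left them, time stands still between calls to the robot, and variables do not carry over. Pictures are saved under pics/ and viewed, at most 14 in all, crops included, and the job is handed in when it is done.

```bash
ls; mkdir -p pics; python3 - <<'E'
from cell import read_state,capture
import cv2,numpy as np
s=read_state();print({k:np.round(v,3).tolist() for k,v in s.items()})
for n in("top","side"):
    c=capture(n);cv2.imwrite(f"pics/{n}0.png",cv2.resize(c["frame"],(800,600)))
    R=cv2.Rodrigues(np.array(c["rvec"]))[0];print(n,c["K"],(-R.T@np.array(c["tvec"]).ravel()),R)
E
```

```text
pics
{'clock': 0.0, 'q': [0.981, 0.381, 1.298, 0.0, 1.464, -0.215], 'joint_vel': [-0.001, -0.001, 0.001, 0.001, 0.001, -0.0], 'effort': [-0.0, -44.846, -23.128, -0.0, 0.005, -0.0], 'ee_pos': [0.201, 0.512, 0.231], 'ee_rot': [-0.585, -3.086, 0.002], 'contact_force': [-0.35, 0.351, 0.232], 'torque': [-0.048, -0.006, 0.044], 'gripper_force': 0.0, 'gripper_width': 1.003}
top [[359.11272174   0.         257.5822357 ]
 [  0.         359.11272174 190.22747552]
 [  0.           0.           1.        ]] [3.44947796e-01 1.18658363e-04 1.07019905e+00] [[-0.01252069 -0.99988069 -0.00904663]
 [-0.98441486  0.01391319 -0.1753106 ]
 [ 0.17541555  0.00671062 -0.98447161]]
side [[389.18397091   0.         259.7006855 ]
 [  0.         389.18397091 191.7523445 ]
 [  0.           0.           1.        ]] [-0.08594504 -0.77865067  0.71381823] [[ 0.80064504 -0.59904916 -0.01037474]
 [-0.32374195 -0.41798944 -0.84880856]
 [ 0.50414152  0.6829531  -0.52859851]]
```

View pics/top0.png

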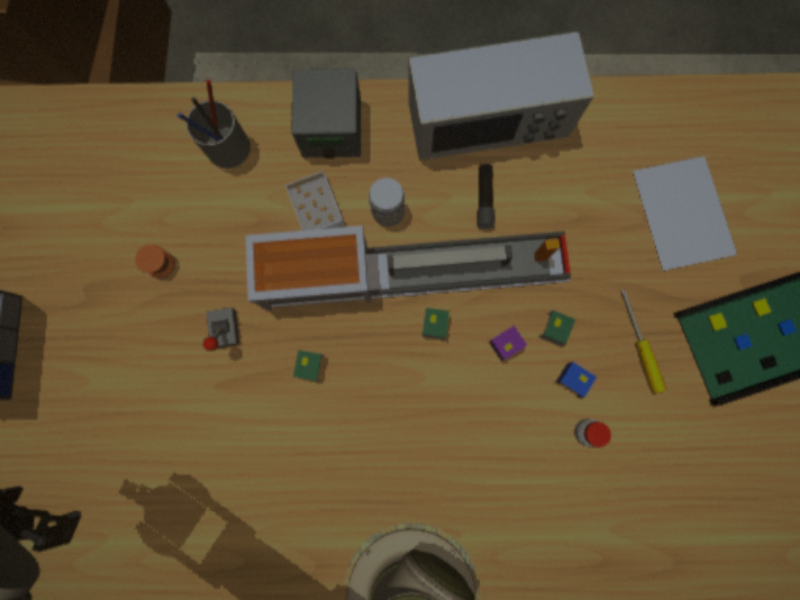

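View pics/side0.png

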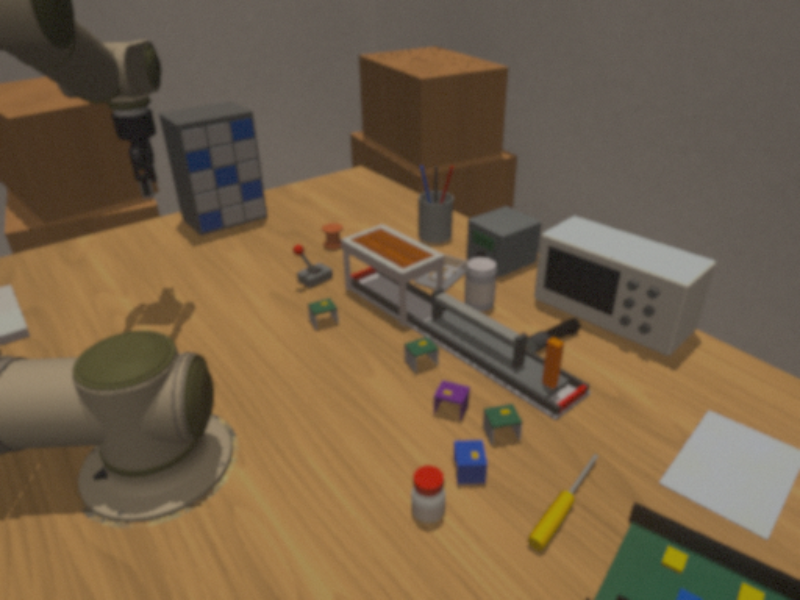

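```bash
cat > h.py <<'E'
import cv2,numpy as np
from cell import read_state,capture
def cloud(c):
    d=c["depth"];v,u=np.indices(d.shape);K=c["K"]
    P=np.stack([(u-K[0,2])/K[0,0]*d,(v-K[1,2])/K[1,1]*d,d],-1)
    R=cv2.Rodrigues(np.array(c["rvec"]))[0];W=(P-np.array(c["tvec"]).ravel())@R
    W[d<=0]=np.nan;return W
def rect(pts):
    (x,y),(w,h),a=cv2.minAreaRect((pts[:,:2]*1000).astype(np.float32))
    a=(a+45)%90-45
    return np.round([x,y,w,h,a],1),np.round(np.nanmedian(pts[:,2])*1000,1)
def blobs(c,hl,hh,smin=90,vmin=40,amin=40):
    hsv=cv2.cvtColor(c["frame"],cv2.COLOR_BGR2HSV)
    m=cv2.inRange(hsv,(hl,smin,vmin),(hh,255,255))
    m=cv2.morphologyEx(m,cv2.MORPH_CLOSE,np.ones((5,5)))
    n,l,s,ce=cv2.connectedComponentsWithStats(m);W=cloud(c);out=[]
    for i in range(1,n):
        if s[i,4]>=amin:
            p=W[l==i];p=p[~np.isnan(p[:,0])]
            if len(p)>5: out.append((ce[i].round(),s[i,4],p))
    return out
def greens(c=None):
    c=c or capture("top")
    for ce,a,p in blobs(c,45,85):
        if a<1500:
            z=np.percentile(p[:,2],70);q=p[abs(p[:,2]-z)<.006]
            print("green px",ce,a,"cen(mm)",(np.median(q,0)*1000).round(),*rect(q))
E
python3 - <<'E'
from h import *
c=capture("top");W=cloud(c);greens(c)
for ce,a,p in blobs(c,8,18,150,60): print("orange",ce,a,(np.median(p,0)*1e3).round(),rect(p[p[:,2]>.1]) if (p[:,2]>.1).sum()>5 else "")
for lo,hi in((0,6),(174,180)):
  for ce,a,p in blobs(c,lo,hi,130,50,15): print("red",ce,a,(np.median(p,0)*1e3).round(),rect(p),(p[:,2].max()*1e3).round())
for ce,a,p in blobs(c,120,165,60,30): print("purple",ce,a,(np.median(p,0)*1e3).round())
for ce,a,p in blobs(c,100,119,120,30): print("blue",ce,a,(np.median(p,0)*1e3).round())
z=W[...,2]
hood=np.zeros(z.shape,bool);hood[135:205,150:240]=1
p=W[hood&(abs(z-.126)<.008)];print("hood",rect(p),len(p))
b=np.zeros(z.shape,bool);b[145:190,243:335]=1
p=W[b&(abs(z-.078)<.008)];print("bar",rect(p),len(p),cv2.fitLine(p[:,:2].astype(np.float32),2,0,.01,.01).ravel(),)
l=np.zeros(z.shape,bool);l[190:235,125:155]=1
p=W[l&(z>.012)&(z<.04)];print("lampblk",rect(p),len(p))
top=c["frame"];side=capture("side")["frame"]
cv2.imwrite("pics/crop1.png",np.vstack([cv2.resize(top[140:280,120:390],(800,300),interpolation=cv2.INTER_CUBIC)[:300],cv2.resize(side[140:320,180:360],(300,300),interpolation=cv2.INTER_CUBIC).repeat(1,0) if 0 else cv2.resize(side[140:310,180:400],(800,300))]))
E
```

```text
green px [279. 206.] 205 cen(mm) [481. -53.  40.] [480.2 -53.8  40.4  45.4  -9. ] 40.3
green px [357. 209.] 213 cen(mm) [ 469. -280.   40.] [ 469.  -279.8   39.9   45.5  -22.6] 40.0
green px [196. 233.] 205 cen(mm) [407. 184.  40.] [405.5 183.4  38.8  43.2 -10.2] 40.0
orange [67. 30.] 453 [1363.  875. -417.] 
orange [11. 53.] 41 [1258. 1120. -416.] 
orange [195. 168.] 1960 [577. 175. 126.] (array([578. , 174.5,  84.2, 177.4,   3.9]), np.float64(125.7))
orange [358. 154.] 46 [ 637. -299.   23.] (array([ 611.3, -264.6,   19.7,    8.2,   33.6]), np.float64(110.9))
orange [348. 161.] 70 [ 600. -249.   84.] (array([ 602.3, -251.1,   21.9,   10.4,  -36.2]), np.float64(107.5))
orange [ 99. 167.] 418 [605. 476.  49.] 
orange [ 17. 234.] 867 [404. 725.   0.] 
orange [106. 327.] 716 [151. 448.  -0.] 
orange [164. 368.] 1593 [ 36. 279.  -0.] 
red [134.  64.] 42 [872. 348. 141.] (array([1171.8,  515.3,  692.3,   33.9,   29.4]), np.float64(141.0)) 196.0
red [361. 163.] 78 [ 612. -303.   24.] (array([ 612.2, -303.5,   74.4,    7.8,    4.1]), np.float64(24.0)) 28.0
red [134. 219.] 55 [443. 342. 103.] (array([441.9, 342.7,  18.6,  20.4,  17.7]), np.float64(102.8)) 108.0
red [382. 278.] 201 [ 277. -327.   70.] (array([ 277.6, -327.3,   40. ,   40.3,  -39.8]), np.float64(69.8)) 74.0
purple [325. 219.] 282 [ 442. -185.   40.]
blue [504. 209.] 81 [ 467. -718.   11.]
blue [475. 218.] 80 [ 442. -631.   11.]
blue [369. 242.] 270 [ 375. -308.   40.]
blue [  2. 243.] 72 [389. 746.  32.]
hood (array([576.9, 174.5, 118.1, 205.4,   4.2]), np.float64(125.9)) 3199
bar (array([595. , -78.3,  25.6, 225.6,   4.1]), np.float64(76.4)) 695 [ 0.0737578  -0.9972762   0.59433424 -0.07943788]
lampblk (array([479.6, 350.6,  70.5,  51.2,  10.6]), np.float64(25.4)) 371
```

View pics/crop1.png

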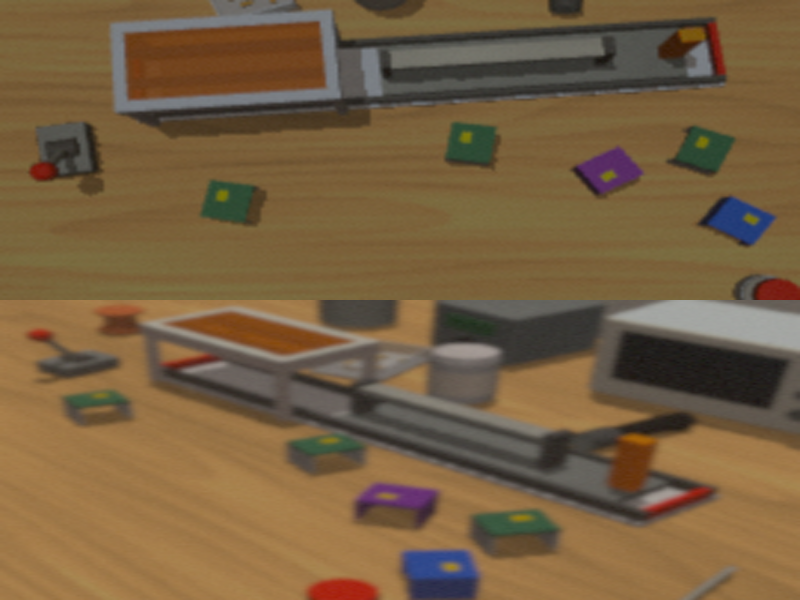

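Candidates (512-px top image): green covers at (279,206), (357,209) and (196,233). The look-alikes are purple at (325,219) and blue at (369,242). The crop confirms three green-topped U covers, so I take only those. The lamp lever leans to -x (off), and the rack is about 28 mm from the near stop.

```bash
python3 -m pendant '[[0.137,-0.219,0,-0.044,85],[0.137,-0.219,0,-0.044,85],[0.137,-0.219,0,-0.044,85],[0.137,-0.219,0,-0.044,85],[0.137,-0.219,0,-0.044,85],[0.137,-0.219,0,-0.044,75],[0.137,-0.219,0,-0.044,75],[0.137,-0.219,0,-0.044,75],[0.137,-0.219,0,-0.044,75],[0.137,-0.219,0,-0.044,75],[0,0,0,0,75],[0,0,0,0,75]]' 40
python3 - <<'E'
from h import *
from scipy.spatial.transform import Rotation as Ro
s=read_state();R=Ro.from_rotvec(s["ee_rot"]).as_matrix();print(s["ee_pos"],"tool y deg",np.degrees(np.arctan2(R[1,1],R[0,1])),s["q"])
c=capture("wrist");greens(c);cv2.imwrite("pics/w1.png",c["frame"])
E
```

```text
clock: 1.4
ee_pos: [0.4069, 0.1829, 0.2312]
ee_rot: [-2.419, -2.004, 0.001]
contact_force: [-0.4, 0.3, -0.2]
gripper_width: 0.877
gripper_force: 0.0
[0.4069044  0.18289773 0.23115633] tool y deg -10.714337458714631 [1.55760368e-01 1.98254331e-01 1.56446524e+00 2.37063444e-04
 1.37944311e+00 3.42715689e-01]
green px [331. 330.] 504 cen(mm) [469. -45.  39.] [471.7 -50.   46.1  28.3 -10. ] 39.3
```

View pics/w1.png

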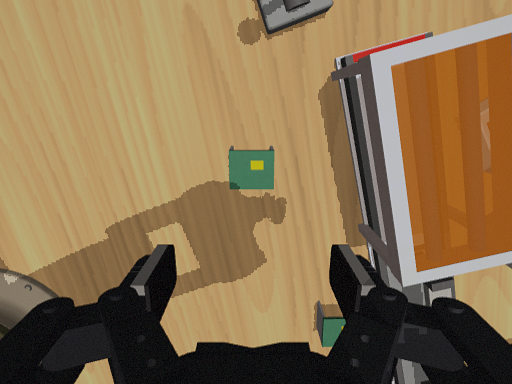

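The wrist view shows the first cover at (251,170), square to the fingers, with skirts facing left and right. I'll refine its position and then descend.

```bash
sed -i 's/a<1500/a<6000/' h.py; python3 - <<'E'
from h import *
greens(capture("wrist"))
E
```

```text
green px [251. 170.] 1542 cen(mm) [405. 184.  39.] [406.6 184.8  42.6  48.7 -10.5] 39.3
green px [331. 330.] 517 cen(mm) [469. -45.  39.] [471.8 -50.5  45.1  28.6  -9.5] 39.3
```

```bash
python3 -m pendant '[[-0.006,0.01,-0.25,0,75],[0,0,-0.25,0,75],[0,0,-0.25,0,75],[0,0,-0.25,0,75],[0,0,-0.25,0,75],[0,0,-0.15,0,75],[0,0,-0.08,0,75],[0,0,0,0,75],[0,0,0,0,40],[0,0,0,0,40],[0,0,0,0,40],[0,0,0,0,40],[0,0,0,0,40],[0,0,0,0,40]]' 40;  python3 -m pendant '[[0,0,0.15,0,40],[0,0,0.25,0,40],[0,0,0.25,0,40],[0,0,0,0,40],[0,0,0,0,40]]'
```

```text
clock: 2.9
ee_pos: [0.4063, 0.1852, 0.0103]
ee_rot: [2.418, 2.005, 0.003]
contact_force: [-1.0, 3.6, 6.9]
gripper_width: 0.58
gripper_force: 42.1
clock: 3.4
ee_pos: [0.406, 0.1848, 0.1073]
ee_rot: [2.418, 2.005, 0.002]
contact_force: [0.3, 0.7, -1.9]
gripper_width: 0.576
gripper_force: 42.0
```

```bash
python3 -m pendant '[[0,0,0.3,0,40],[0,0,0.3,0,40],[0.176,-0.189,0,0.0117,40],[0.176,-0.189,0,0.0117,40],[0.176,-0.189,0,0.0117,40],[0.176,-0.189,0,0.0117,40],[0.176,-0.189,0,0.0117,40],[0.176,-0.189,0,0.0117,40],[0.176,-0.189,0,0.0117,40],[0,0,0,0,40],[0,0,0,0,40],[0,0,-0.25,0,40],[0,0,-0.25,0,40],[0,0,0,0,40]]'
python3 - <<'E'
from h import *
from scipy.spatial.transform import Rotation as Ro
s=read_state();R=Ro.from_rotvec(s["ee_rot"]).as_matrix();print(s["ee_pos"],"tool y deg",np.degrees(np.arctan2(R[1,1],R[0,1])))
c=capture("side");greens(c)
c2=capture("wrist");greens(c2)
cv2.imwrite("pics/a2.png",np.hstack([cv2.resize(c["frame"][140:280,200:380],(400,311)),cv2.resize(c2["frame"],(400,311))]))
E
```

```text
clock: 4.8
ee_pos: [0.5874, -0.0121, 0.1171]
ee_rot: [-2.134, -2.293, 0.008]
contact_force: [-0.0, -0.0, -1.6]
gripper_width: 0.579
gripper_force: 42.3
[ 0.58742889 -0.01210175  0.117067  ] tool y deg 4.11501333137457
green px [320. 267.] 70 cen(mm) [ 463. -284.   40.] [ 468.  -283.6   28.4   34.5  -24.4] 39.7
green px [426. 367.] 2289 cen(mm) [ 459. -590.    5.] [ 449.2 -610.1  132.9  143.6   18.2] 5.0
green px [493. 379.] 86 cen(mm) [ 535. -688.    5.] [ 534.5 -684.4   17.4   42.6    8.1] 5.1
green px [115. 239.] 3029 cen(mm) [481. -52.  39.] [482.7 -52.1  44.8  50.7 -10.1] 39.3
```

View pics/a2.png

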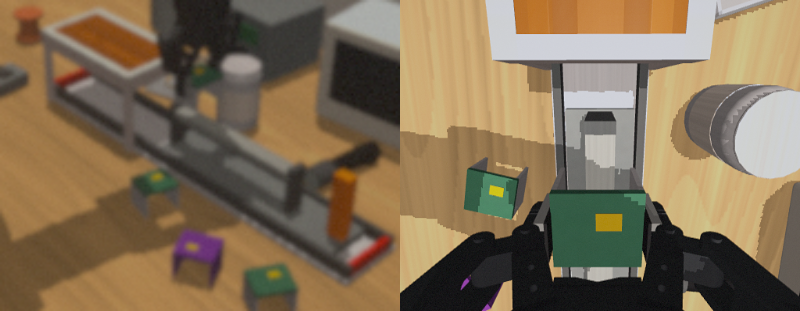

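The right half shows the cover held square above the bar, with its far post ahead at about (598,118). I'll shift +3 mm in x, lower it and release.

```bash
python3 -m pendant '[[0.022,-0.01,-0.15,0,40],[0,0,-0.15,0,40],[0,0,-0.1,0,40],[0,0,-0.03,0,40],[0,0,0,0,40],[0,0,0,0,40]]'
```

```text
clock: 5.5
ee_pos: [0.5949, -0.0152, 0.059]
ee_rot: [2.139, 2.297, 0.002]
contact_force: [0.1, 0.1, -1.6]
gripper_width: 0.58
gripper_force: 42.4
```

```bash
python3 -m pendant '[[0,0,0,0,75],[0,0,0,0,75],[0,0,0,0,75],[0,0,0,0,75],[0,0,0.15,0,75],[0,0,0.25,0,75],[0,0,0.25,0,75],[0,0,0.25,0,75],[0,0,0,0,75]]'
python3 - <<'E'
from h import *
greens(capture("wrist"))
E
```

```text
clock: 6.4
ee_pos: [0.5959, -0.0155, 0.1977]
ee_rot: [2.135, 2.293, 0.008]
contact_force: [0.5, 0.4, -0.6]
gripper_width: 0.882
gripper_force: 0.0
green px [250. 189.] 2493 cen(mm) [594. -16.  80.] [595.9 -15.8  49.3  43.7   4.1] 80.3
green px [138. 204.] 1824 cen(mm) [481. -53.  39.] [482.8 -52.   44.4  50.   -9.6] 39.3
```

Cover 1 is hanging (top at z 80 mm). Next is the cover at (482,-52).

```bash
python3 -m pendant '[[-0.253,-0.082,0,-0.026,75],[-0.253,-0.082,0,-0.026,75],[-0.253,-0.082,0,-0.026,75],[0,0,-0.25,0,75],[0,0,-0.25,0,75],[0,0,-0.25,0,75],[0,0,0,0,75],[0,0,0,0,75],[0,0,0,0,75]]'
```

```text
clock: 7.35
ee_pos: [0.4809, -0.0523, 0.0812]
ee_rot: [2.404, 2.019, 0.002]
contact_force: [0.6, 0.4, 0.3]
gripper_width: 0.878
gripper_force: 0.0
```

```bash
python3 -m pendant '[[0.006,0,-0.2,0,75],[0,0,-0.2,0,75],[0,0,-0.073,0,75],[0,0,0,0,75],[0,0,0,0,40],[0,0,0,0,40],[0,0,0,0,40],[0,0,0,0,40],[0,0,0,0,40],[0,0,0,0,40]]' 40;  python3 -m pendant '[[0,0,0.15,0,40],[0,0,0.3,0,40],[0,0,0.3,0,40],[0,0,0.15,0,40],[0.25,-0.057,0,0.026,40],[0.25,-0.057,0,0.026,40],[0.25,-0.057,0,0.026,40],[0,0,0,0,40],[0,0,0,0,40],[0,0,0,0,40],[0,0,0,0,40]]'
```

```text
clock: 8.35
ee_pos: [0.482, -0.0523, 0.0105]
ee_rot: [2.404, 2.018, 0.002]
contact_force: [-1.0, 0.7, 8.4]
gripper_width: 0.581
gripper_force: 41.3
clock: 9.45
ee_pos: [0.5929, -0.0774, 0.1444]
ee_rot: [2.141, 2.299, 0.0]
contact_force: [0.4, -0.5, -0.7]
gripper_width: 0.581
gripper_force: 42.1
```

```bash
python3 -m pendant '[[0.015,-0.006,-0.2,0,40],[0,0,-0.2,0,40],[0,0,-0.15,0,40],[0,0,-0.063,0,40],[0,0,0,0,40],[0,0,0,0,40],[0,0,0,0,40],[0,0,0,0,40]]'
```

```text
clock: 10.25
ee_pos: [0.5959, -0.0786, 0.0524]
ee_rot: [2.141, 2.298, 0.0]
contact_force: [0.2, -0.1, 0.2]
gripper_width: 0.58
gripper_force: 42.9
```

```bash
python3 -m pendant '[[0,0,0,0,75],[0,0,0,0,75],[0,0,0,0,75],[0,0,0,0,75],[0,0,0.15,0,75],[0,0,0.25,0,75],[0,0,0.25,0,75],[0,0,0.25,0,75],[0,0,0,0,75],[0,0,0,0,75],[0,0,0,0,75]]'
python3 - <<'E'
from h import *
greens(capture("wrist"));print();greens(capture("top"))
E
```

```text
clock: 11.35
ee_pos: [0.5953, -0.0784, 0.1855]
ee_rot: [-2.14, -2.297, 0.002]
contact_force: [0.4, 0.3, -0.0]
gripper_width: 0.878
gripper_force: 0.0
green px [257. 117.] 3363 cen(mm) [594. -17.  80.] [595.9 -16.3  49.9  43.4   4. ] 80.3
green px [252. 193.] 2748 cen(mm) [595. -79.  80.] [596.4 -78.9  49.8  44.5   4.5] 80.3

green px [478. 217.] 3408 cen(mm) [ 445. -642.    5.] [ 448.2 -660.   158.9  250.1   17.1] 5.2
green px [357. 209.] 214 cen(mm) [ 470. -279.   40.] [ 469.7 -279.6   40.8   45.2  -23.4] 40.4
```

```bash
python3 -m pendant '[[-0.14,-0.224,0,-0.0253,75],[-0.14,-0.224,0,-0.0253,75],[-0.14,-0.224,0,-0.0253,75],[-0.14,-0.224,0,-0.0253,75],[-0.14,-0.224,0,-0.0253,75],[-0.14,-0.224,0,-0.0253,75],[0,0,0,0,75],[0,0,0,0,75],[0,0,0,0,75],[0,0,0,0,75]]'
python3 - <<'E'
from h import *
greens(capture("wrist"))
E
```

```text
clock: 12.45
ee_pos: [0.4704, -0.2792, 0.1867]
ee_rot: [-2.621, -1.73, -0.0]
contact_force: [-0.4, 0.5, -0.5]
gripper_width: 0.883
gripper_force: 0.0
green px [252. 181.] 2016 cen(mm) [ 470. -280.   39.] [ 471.4 -280.2   44.    48.8  -24.3] 39.3
green px [326. 347.] 208 cen(mm) [ 468. -529.    4.] [ 470.1 -525.2   34.1   18.1   43.7] 4.4
```

```bash
python3 -m pendant '[[0.003,-0.006,-0.25,-0.006,75],[0,0,-0.25,0,75],[0,0,-0.25,0,75],[0,0,-0.25,0,75],[0,0,-0.12,0,75],[0,0,-0.055,0,75],[0,0,0,0,75],[0,0,0,0,40],[0,0,0,0,40],[0,0,0,0,40],[0,0,0,0,40],[0,0,0,0,40],[0,0,0,0,40]]' 40;  python3 -m pendant '[[0,0,0.15,0,40],[0,0,0.3,0,40],[0,0,0.3,0,40],[0,0,0.3,0,40],[0,0,0.1,0,40],[0.217,0.229,0,0.0398,40],[0.217,0.229,0,0.0398,40],[0.217,0.229,0,0.0398,40],[0.217,0.229,0,0.0398,40],[0,0,0,0,40],[0,0,0,0,40],[0,0,0,0,40],[0,0,0,0,40]]'
```

```text
clock: 13.8
ee_pos: [0.4709, -0.2815, 0.0121]
ee_rot: [2.638, 1.702, 0.001]
contact_force: [0.9, 0.7, 7.3]
gripper_width: 0.578
gripper_force: 41.8
clock: 15.1
ee_pos: [0.5998, -0.1448, 0.1835]
ee_rot: [2.139, 2.301, -0.0]
contact_force: [0.6, -0.3, -0.8]
gripper_width: 0.575
gripper_force: 42.0
```

```bash
python3 -m pendant '[[0.003,0.01,-0.25,0,40],[0,0,-0.25,0,40],[0,0,-0.2,0,40],[0,0,-0.1,0,40],[0,0,-0.063,0,40],[0,0,0,0,40],[0,0,0,0,40],[0,0,0,0,40],[0,0,0,0,40]]'
```

```text
clock: 16.0
ee_pos: [0.6011, -0.1424, 0.0541]
ee_rot: [2.136, 2.303, 0.0]
contact_force: [1.0, 0.5, -0.6]
gripper_width: 0.579
gripper_force: 42.6
```

```bash
python3 -m pendant '[[0,0,0,0,75],[0,0,0,0,75],[0,0,0,0,75],[0,0,0,0,75],[0,0,0.15,0,75],[0,0,0.25,0,75],[0,0,0.25,0,75],[0,0,0.25,0,75],[-0.3,0,0,0,75],[-0.3,0,0,0,75],[-0.3,0,0,0,75],[-0.3,0,0,0,75],[-0.3,0,0,0,75],[0,0,0,0,75],[0,0,0,0,75],[0,0,0,0,75]]'
python3 - <<'E'
from h import *
c=capture("top");d=capture("side");greens(c)
for ce,a,p in blobs(c,8,18,150,60):
    if 600<1e3*p[:,0].mean()<640 or ce[0]>330: print(ce,rect(p[p[:,2]>.1]))
cv2.imwrite("pics/a3.png",np.hstack([cv2.resize(c["frame"][130:260,220:400],(400,290)),cv2.resize(d["frame"][140:280,200:380],(400,290))]))
E
```

```text
clock: 17.6
ee_pos: [0.3769, -0.1426, 0.189]
ee_rot: [2.135, 2.303, 0.0]
contact_force: [0.2, 0.2, 0.3]
gripper_width: 0.874
gripper_force: 0.0
green px [208.  89.] 44 cen(mm) [824. 148.  91.] [823.2 149.6  67.4   5.5  -1.2] 90.6
green px [310. 162.] 237 cen(mm) [ 600. -142.   82.] [ 600.5 -141.4   47.5   40.8    3. ] 81.6
green px [266. 165.] 223 cen(mm) [594. -18.  81.] [594.5 -16.5  47.3  40.3   3.9] 81.3
green px [288. 164.] 238 cen(mm) [595. -80.  81.] [595.4 -78.8  48.2  40.5   3.1] 81.1
green px [478. 217.] 3410 cen(mm) [ 444. -642.    5.] [ 447.9 -659.3  158.6  249.8   17.3] 5.2
[359. 154.] (array([ 613.5, -264.3,   17.4,    7.7,   44.7]), np.float64(110.0))
[348. 161.] (array([ 601.9, -250.4,   21.6,    9.5,  -38.3]), np.float64(109.1))
[ 99. 167.] (array([0., 0., 0., 0., 0.]), np.float64(nan))
  return np.nanmean(a, axis, out=out, keepdims=keepdims)
```

View pics/a3.png

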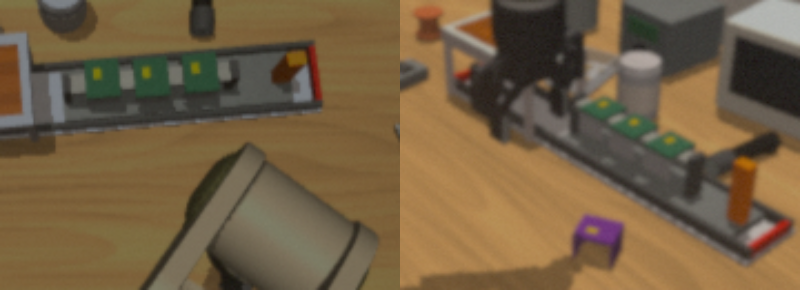

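```bash
python3 -m pendant '[[0.258,-0.128,0,0,75],[0.258,-0.128,0,0,75],[0.258,-0.128,0,0,75],[0.258,-0.128,0,0,75],[0.258,-0.128,0,0,75],[0.258,-0.128,0,0,75],[0,0,0,0,75],[0,0,0,0,75],[0,0,0,0,75],[0,0,0,0,75]]'
python3 - <<'E'
from h import *
c=capture("wrist")
for ce,a,p in blobs(c,8,18,150,60,200):
    q=p[p[:,2]>.106];print(ce,a,rect(q) if len(q)>5 else "")
E
```

```text
clock: 18.7
ee_pos: [0.6077, -0.2569, 0.1892]
ee_rot: [2.136, 2.304, 0.0]
contact_force: [-0.4, 0.0, -0.6]
gripper_width: 0.876
gripper_force: 0.0
[253. 194.] 983 (array([ 609.9, -256.7,   17. ,   23.6,    3.9]), np.float64(110.0))
```

```bash
python3 -m pendant '[[0.015,0,-0.2,0,75],[0,0,-0.25,0,75],[0,0,-0.2,0,75],[0,0,-0.12,0,75],[0,0,0,0,75],[0,0,0,0,10],[0,0,0,0,10],[0,0,0,0,10],[0,0,0,0,10],[0,0,0,0,10],[0,0,0,0,10],[0,0,0,0,10],[0,0,0,0,10],[0,0,0,0,10]]' 50
```

```text
clock: 20.15
ee_pos: [0.6105, -0.2576, 0.0743]
ee_rot: [2.135, 2.303, -0.0]
contact_force: [-2.6, 0.7, 7.3]
gripper_width: 0.202
gripper_force: 50.7
```

```bash
python3 -m pendant '[[-0.0015,0.02,0,0,10],[-0.003,0.04,0,0,10],[-0.0059,0.08,0,0,10],[-0.0059,0.08,0,0,10],[-0.0059,0.08,0,0,10],[-0.0059,0.08,0,0,10],[-0.0059,0.08,0,0,10],[-0.0059,0.08,0,0,10],[0,0,0,0,10]]'; python3 -m pendant '[[-0.003,0.04,0,0,10],[-0.0059,0.08,0,0,10],[-0.0059,0.08,0,0,10],[-0.0059,0.08,0,0,10],[-0.0059,0.08,0,0,10],[-0.0059,0.08,0,0,10],[-0.0059,0.08,0,0,10],[-0.0059,0.08,0,0,10],[-0.0059,0.08,0,0,10],[-0.0059,0.08,0,0,10],[-0.0059,0.08,0,0,10],[-0.0059,0.08,0,0,10],[0,0,0,0,10],[0,0,0,0,10],[0,0,0,0,10]]'
```

```text
clock: 21.05
ee_pos: [0.6049, -0.1758, 0.0743]
ee_rot: [2.134, 2.303, 0.001]
contact_force: [-0.7, 3.2, 8.4]
gripper_width: 0.205
gripper_force: 50.8
clock: 22.55
ee_pos: [0.5949, -0.0381, 0.0743]
ee_rot: [2.135, 2.303, 0.003]
contact_force: [0.1, 2.7, 7.1]
gripper_width: 0.204
gripper_force: 50.9
```

```bash
python3 -m pendant '[[-0.003,0.04,0,0,10],[-0.003,0.04,0,0,10],[-0.002,0.027,0,0,10],[0,0,0,0,10],[0,0,0,0,10]]'; python3 -m pendant '[[-0.001,0.013,0,0,10],[-0.001,0.013,0,0,10],[-0.001,0.013,0,0,10],[0,0,0,0,10],[0,0,0,0,10]]'
```

```text
clock: 23.05
ee_pos: [0.5939, -0.0235, 0.0743]
ee_rot: [2.134, 2.301, 0.001]
contact_force: [2.1, -4.4, 7.1]
gripper_width: 0.202
gripper_force: 50.6
clock: 23.55
ee_pos: [0.5936, -0.0182, 0.0743]
ee_rot: [2.134, 2.3, 0.0]
contact_force: [0.6, -7.4, 6.0]
gripper_width: 0.203
gripper_force: 50.6
```

```bash
python3 -m pendant '[[-0.001,0.013,0,0,10],[0,0,0,0,10],[0,0,0,0,10]]'; python3 -m pendant '[[-0.001,0.013,0,0,10],[0,0,0,0,10],[0,0,0,0,10]]';
```

```text
clock: 23.85
ee_pos: [0.5934, -0.0165, 0.0743]
ee_rot: [2.134, 2.3, -0.0]
contact_force: [-0.9, -9.8, 7.1]
gripper_width: 0.207
gripper_force: 50.5
clock: 24.15
ee_pos: [0.5935, -0.0165, 0.0743]
ee_rot: [2.133, 2.298, -0.004]
contact_force: [-0.2, -18.5, 5.2]
gripper_width: 0.206
gripper_force: 50.5
```

```bash
python3 -m pendant '[[0,0,0,0,70],[0,0,0,0,70],[0,0,0,0,70],[0,0,0,0,70],[0,0,0.2,0,70],[0,0,0.3,0,70],[0,0,0.3,0,70],[0,0,0.1,0,70],[0,0,0,0,70],[-0.137,0.233,0,0.0035,70],[-0.137,0.233,0,0.0035,40],[-0.137,0.233,0,0.0035,0],[-0.137,0.233,0,0.0035,0],[-0.137,0.233,0,0.0035,0],[-0.137,0.233,0,0.0035,0],[-0.137,0.233,0,0.0035,0],[-0.137,0.233,0,0.0035,0],[-0.137,0.233,0,0.0035,0],[-0.137,0.233,0,0.0035,0]]'; python3 -m pendant '[[0,0,0,0,0],[0,0,0,0,0],[0,0,0,0,0]]'
python3 - <<'E'
from h import *
c=capture("side");w=capture("wrist");t=capture("top")
for ce,a,p in blobs(w,0,6,130,50,60): print("red",ce,a,rect(p),p[:,2].max())
for ce,a,p in blobs(t,8,18,150,60):
    if abs(1e3*p[:,0].mean()-600)<30 and ce[0]>230 and (p[:,2]>.1).sum()>4: print("handle",ce,rect(p[p[:,2]>.1]))
cv2.imwrite("pics/a4.png",np.hstack([cv2.resize(c["frame"][120:280,160:380],(400,291)),cv2.resize(w["frame"],(400,291))]))
E
```

```text
clock: 26.05
ee_pos: [0.385, 0.338, 0.2065]
ee_rot: [-2.005, -2.417, 0.004]
contact_force: [0.8, -0.1, -0.3]
gripper_width: -0.001
gripper_force: 0.0
clock: 26.35
ee_pos: [0.387, 0.3361, 0.2073]
ee_rot: [-2.007, -2.416, 0.003]
contact_force: [-0.7, -0.3, -0.4]
gripper_width: -0.002
gripper_force: 0.0
red [316. 191.] 673 (array([442.3, 346.2,  24.9,  23.2,  32.5]), np.float64(100.9)) 0.10577774527476184
red [397. 243.] 725 (array([570.9, 280.8,  77. ,  12.2,   3.6]), np.float64(22.5)) 0.025645550195041122
handle [266. 169.] (array([583.4, -16. ,   1.1,  19.4,   2.5]), np.float64(108.4))
```

View pics/a4.png

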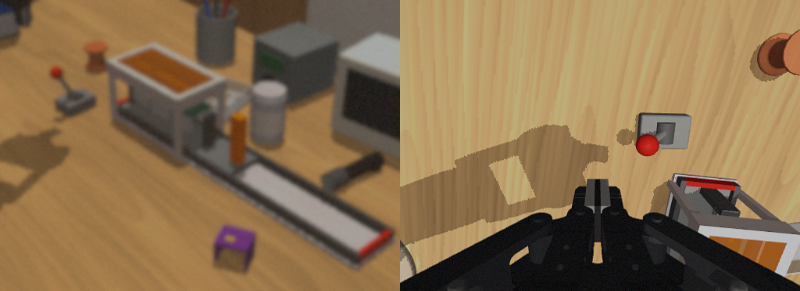

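The rack is fully in (handle at y=-16 mm) with the covers under the hood. The lever ball is at (442,346) mm, 55 mm straight ahead of the fingers.

```bash
python3 -m pendant '[[0,0,-0.25,0,0],[0,0,-0.25,0,0],[0,0,-0.25,0,0],[0,0,-0.08,0,0],[0,0,0,0,0],[0,0,0,0,0],[0.0655,0.0123,0,0,0],[0.0655,0.0123,0,0,0],[0.0655,0.0123,0,0,0],[0,0,0,0,0]]'; python3 -m pendant '[[0.0655,0.0123,0,0,0],[0.0655,0.0123,0,0,0],[0.0655,0.0123,0,0,0],[0.0655,0.0123,0,0,0],[0.0655,0.0123,0,0,0],[0,0,0,0,0],[0,0,0,0,0]]'
python3 - <<'E'
from h import *
w=capture("wrist")
for ce,a,p in blobs(w,0,6,130,50,60): print("red",ce,a,rect(p))
E
```

```text
clock: 27.5
ee_pos: [0.4179, 0.3427, 0.084]
ee_rot: [2.007, 2.416, 0.002]
contact_force: [0.0, -0.6, -0.0]
gripper_width: -0.003
gripper_force: 0.0
clock: 28.2
ee_pos: [0.4655, 0.3516, 0.0835]
ee_rot: [-2.006, -2.417, 0.0]
contact_force: [-0.4, -0.3, 0.5]
gripper_width: -0.001
gripper_force: 0.0
red [314. 268.] 1638 (array([491.8, 360.9,  27.5,  16.2,  11.1]), np.float64(107.1))
red [398. 310.] 352 (array([552. , 323.7,  19.2, 136. , -40.6]), np.float64(15.9))
```

```bash
python3 -m pendant '[[0.0655,0.0123,0,0,0],[0.0655,0.0123,0,0,0],[0,0,0,0,0],[0,0,0,0,0]]'; python3 -m pendant '[[0.026,0.005,0,0,0],[0,0,0,0,0],[0,0,0,0,0]]'
python3 - <<'E'
from h import *
w=capture("wrist")
for ce,a,p in blobs(w,0,6,130,50,60): print("red",ce,a,rect(p))
E
```

```text
clock: 28.65
ee_pos: [0.4854, 0.3554, 0.0836]
ee_rot: [2.007, 2.417, 0.0]
contact_force: [-0.0, -0.1, 0.3]
gripper_width: 0.0
gripper_force: 0.0
clock: 28.95
ee_pos: [0.489, 0.3561, 0.0837]
ee_rot: [2.006, 2.417, 0.0]
contact_force: [-0.2, -0.5, 0.2]
gripper_width: -0.003
gripper_force: 0.0
red [308. 265.] 1747 (array([514.5, 363.6,  24.2,  20.5,  13.8]), np.float64(101.0))
```

```bash
python3 -m pendant '[[0.02,0.0037,0,0,0],[0,0,0,0,0],[0,0,0,0,0]]'; python3 -m pendant '[[0.013,0.0025,0,0,0],[0,0,0,0,0],[0,0,0,0,0]]';
python3 - <<'E'
from h import *
w=capture("wrist")
for ce,a,p in blobs(w,0,6,130,50,60): print("red",ce,a,rect(p))
cv2.imwrite("pics/a5.png",w["frame"])
E
```

```text
clock: 29.3
ee_pos: [0.4916, 0.3566, 0.0836]
ee_rot: [-2.006, -2.417, 0.001]
contact_force: [-2.4, -0.5, -0.3]
gripper_width: 0.003
gripper_force: 1.3
clock: 29.6
ee_pos: [0.4922, 0.3567, 0.0834]
ee_rot: [-2.004, -2.416, 0.006]
contact_force: [-8.5, -1.8, 2.5]
gripper_width: 0.002
gripper_force: 4.7
red [306. 265.] 1683 (array([517.3, 364.4,  22. ,  21.8,  19.1]), np.float64(100.3))
```

View pics/a5.png

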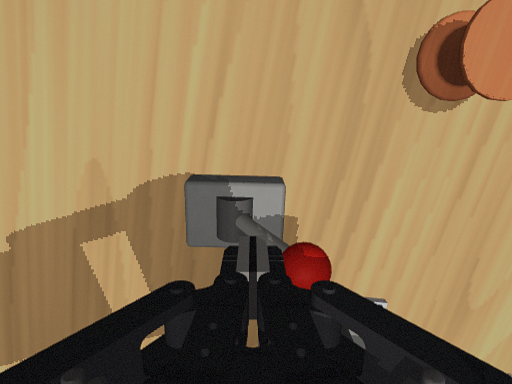

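```bash
python3 -m pendant '[[-0.06,-0.012,0,0,0],[-0.06,-0.012,0,0,0],[0,0,0.25,0,0],[0,0,0.25,0,0],[0,0,0.2,0,0],[0.22,0.04,0,0,0],[0.22,0.04,0,0,0],[0.22,0.04,0,0,0],[0,0,0,0,0],[0,0,0,0,0],[0,0,0,0,0],[0,0,-0.2,0,0],[0,0,-0.25,0,0],[0,0,-0.25,0,0],[0,0,0,0,0],[0,0,0,0,0],[0,0,0,0,0],[0,0,0,0,0],[0,0,0,0,0],[0,0,0,0,0]]';  python3 -m pendant '[[0,0,0,0,0],[0,0,0,0,0],[0,0,0,0,0],[0,0,0,0,0],[0,0,0,0,0],[0,0,0,0,0],[0,0,0,0,0],[0,0,0,0,0],[0,0,0,0,0],[0,0,0,0,0],[0,0,0,0,0],[0,0,0,0,0],[0,0,0,0,0],[0,0,0,0,0],[0,0,0,0,0],[0,0,0,0,0],[0,0,0,0,0],[0,0,0,0,0],[0,0,0,0,0],[0,0,0,0,0]]'
python3 - <<'E'
from h import *
s=capture("side")
for ce,a,p in blobs(s,0,6,130,50,10): print("red",ce,a,rect(p))
cv2.imwrite("pics/a6.png",cv2.resize(s["frame"][110:250,140:320],(720,560)))
E
```

```text
clock: 31.65
ee_pos: [0.5751, 0.3715, 0.0845]
ee_rot: [2.006, 2.417, 0.002]
contact_force: [-0.8, 0.4, 0.2]
gripper_width: -0.002
gripper_force: 0.0
clock: 33.65
ee_pos: [0.5749, 0.3714, 0.0837]
ee_rot: [-2.006, -2.417, 0.0]
contact_force: [0.5, 0.4, -0.1]
gripper_width: 0.001
gripper_force: 0.0
red [208. 153.] 22 (array([553.3, 403.7, 152.7,  14.2, -33.5]), np.float64(94.6))
red [367. 253.] 106 (array([ 615. , -308. ,   77.8,   16. ,   13.7]), np.float64(21.3))
red [274. 307.] 271 (array([ 277.3, -332.3,   38.1,   38. ,  -34.9]), np.float64(69.4))
```

View pics/a6.png

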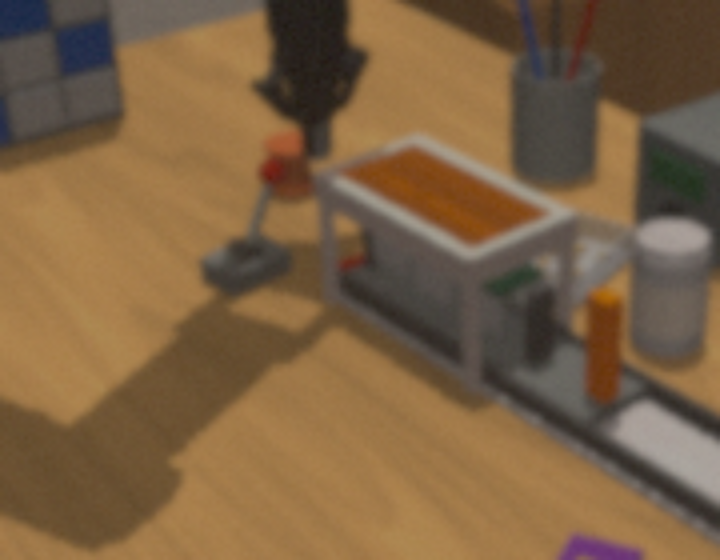

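The lever stands on (ball at (272,170), leaning +x) and the rack is under the hood. It has been on for about 5 s, so I switch it off.

```bash
python3 -m pendant '[[-0.0655,-0.0123,0,0,0],[-0.0655,-0.0123,0,0,0],[-0.0655,-0.0123,0,0,0],[-0.0655,-0.0123,0,0,0],[-0.0655,-0.0123,0,0,0],[-0.0655,-0.0123,0,0,0],[-0.0655,-0.0123,0,0,0],[-0.0655,-0.0123,0,0,0],[-0.0655,-0.0123,0,0,0],[-0.0655,-0.0123,0,0,0],[0,0,0,0,0],[0,0,0,0,0]]'; python3 -m pendant '[[-0.026,-0.005,0,0,0],[0,0,0,0,0],[0,0,0,0,0]]'; python3 -m pendant '[[-0.02,-0.0037,0,0,0],[0,0,0,0,0],[0,0,0,0,0]]'
```

```text
clock: 34.9
ee_pos: [0.4765, 0.353, 0.0838]
ee_rot: [-2.006, -2.418, 0.0]
contact_force: [0.8, -0.5, 0.3]
gripper_width: -0.0
gripper_force: 0.0
clock: 35.2
ee_pos: [0.4728, 0.3522, 0.0837]
ee_rot: [-2.006, -2.417, 0.0]
contact_force: [1.5, -0.6, 0.6]
gripper_width: 0.002
gripper_force: 0.0
clock: 35.5
ee_pos: [0.4696, 0.3517, 0.0837]
ee_rot: [-2.006, -2.417, 0.0]
contact_force: [0.2, -0.2, -1.0]
gripper_width: -0.001
gripper_force: 0.0
```

```bash
python3 -m pendant '[[-0.015,-0.0028,0,0,0],[0,0,0,0,0],[0,0,0,0,0]]'; python3 -m pendant '[[-0.013,-0.0025,0,0,0],[0,0,0,0,0],[0,0,0,0,0]]'; python3 - <<'E'
from h import *
s=capture("side")
for ce,a,p in blobs(s,0,6,130,50,10): print("red",ce,a,rect(p))
w=capture("wrist")
for ce,a,p in blobs(w,0,6,130,50,20): print("red",ce,a,rect(p))
E
```

```text
clock: 35.8
ee_pos: [0.4674, 0.3512, 0.0837]
ee_rot: [-2.006, -2.417, 0.0]
contact_force: [0.2, 0.5, -0.2]
gripper_width: 0.002
gripper_force: 0.1
clock: 36.1
ee_pos: [0.4668, 0.3511, 0.084]
ee_rot: [2.005, 2.416, 0.004]
contact_force: [5.7, 1.6, -3.2]
gripper_width: 0.003
gripper_force: 2.5
red [191. 159.] 19 (array([445.2, 334.7,  22.5,  11.2,   4. ]), np.float64(98.0))
red [367. 253.] 104 (array([ 615. , -307.4,   76.2,   15.1,   13.8]), np.float64(21.6))
red [274. 307.] 271 (array([ 276.8, -331.6,   37.9,   36.9,  -33.2]), np.float64(69.2))
red [199. 261.] 1977 (array([427.7, 323.2,  87.9,  21.5, -30.3]), np.float64(100.9))
red [396. 309.] 364 (array([552.4, 323.1,  19.3, 135.3, -40.4]), np.float64(15.6))
```

```bash
python3 -m pendant '[[0.06,0.012,0,0,0],[0.06,0.012,0,0,0],[0,0,0.3,0,0],[0,0,0.3,0,0],[0,0,0.25,0,0],[0.073,-0.247,0,-0.0036,0],[0.073,-0.247,0,-0.0036,0],[0.073,-0.247,0,-0.0036,0],[0.073,-0.247,0,-0.0036,0],[0.073,-0.247,0,-0.0036,0],[0.073,-0.247,0,-0.0036,40],[0.073,-0.247,0,-0.0036,70],[0.073,-0.247,0,-0.0036,70],[0.073,-0.247,0,-0.0036,70],[0.073,-0.247,0,-0.0036,70],[0,0,0,0,70],[0,0,0,0,70],[0,0,0,0,70],[0,0,0,0,70],[0,0,0,0,70]]'
python3 - <<'E'
from h import *
c=capture("wrist");t=capture("top")
for ce,a,p in blobs(t,0,6,130,50,20): print("red",ce,a,rect(p))
for ce,a,p in blobs(c,8,18,150,60,200):
    q=p[(p[:,2]>.106)&(p[:,2]<.115)];print(ce,a,rect(q) if len(q)>5 else "")
E
```

```text
clock: 38.2
ee_pos: [0.5929, -0.0151, 0.2114]
ee_rot: [2.138, 2.302, 0.0]
contact_force: [-0.8, -0.2, 0.1]
gripper_width: 0.817
gripper_force: 0.0
red [134.  58.] 22 (array([1162.3,  522.5,  687.3,   22.5,   32.3]), np.float64(171.6))
red [361. 162.] 79 (array([ 612.5, -304.2,   74.6,    8.4,    4.1]), np.float64(23.4))
red [135. 220.] 55 (array([441.8, 343.7,  19.4,  21.3,   1.9]), np.float64(102.1))
red [382. 278.] 202 (array([ 278.9, -327.8,   39.4,   41.3,   12.5]), np.float64(69.8))
[250.  30.] 8104 
[252. 184.] 626 (array([594.2, -15.5,  16.8,  23.2,   4.6]), np.float64(109.9))
```

Lever is back at its starting place, so the lamp is off. I'll grip the handle and draw the rack back.

```bash
python3 -m pendant '[[0.008,-0.005,-0.25,0,70],[0,0,-0.25,0,70],[0,0,-0.25,0,70],[0,0,-0.16,0,70],[0,0,0,0,70],[0,0,0,0,10],[0,0,0,0,10],[0,0,0,0,10],[0,0,0,0,10],[0,0,0,0,10],[0,0,0,0,10],[0,0,0,0,10],[0,0,0,0,10]]' 50
python3 -m pendant '[[0.0015,-0.02,0,0,10],[0.003,-0.04,0,0,10],[0.0059,-0.08,0,0,10],[0.0059,-0.08,0,0,10],[0.0059,-0.08,0,0,10],[0.0059,-0.08,0,0,10],[0.0059,-0.08,0,0,10],[0.0059,-0.08,0,0,10],[0.0059,-0.08,0,0,10],[0.0059,-0.08,0,0,10],[0.0059,-0.08,0,0,10],[0.0059,-0.08,0,0,10],[0.003,-0.04,0,0,10],[0,0,0,0,10],[0,0,0,0,10]]'
```

```text
clock: 39.6
ee_pos: [0.594, -0.0169, 0.076]
ee_rot: [2.138, 2.3, -0.0]
contact_force: [-4.4, -1.0, 5.8]
gripper_width: 0.203
gripper_force: 49.0
clock: 41.1
ee_pos: [0.6039, -0.1511, 0.076]
ee_rot: [-2.138, -2.301, -0.001]
contact_force: [-5.8, 4.4, 6.8]
gripper_width: 0.203
gripper_force: 49.2
```

```bash
python3 -m pendant '[[0.003,-0.04,0,0,10],[0.0059,-0.08,0,0,10],[0.0059,-0.08,0,0,10],[0.0059,-0.08,0,0,10],[0.0059,-0.08,0,0,10],[0.0059,-0.08,0,0,10],[0.0059,-0.08,0,0,10],[0.0059,-0.08,0,0,10],[0.0059,-0.08,0,0,10],[0.0059,-0.08,0,0,10],[0.005,-0.07,0,0,10],[0.003,-0.04,0,0,10],[0,0,0,0,10],[0,0,0,0,10]]';python3 -m pendant '[[0.001,-0.015,0,0,10],[0,0,0,0,10],[0,0,0,0,10]]'
```

```text
clock: 42.5
ee_pos: [0.6135, -0.2814, 0.076]
ee_rot: [-2.138, -2.301, -0.0]
contact_force: [-4.1, 5.5, 6.2]
gripper_width: 0.2
gripper_force: 49.2
clock: 42.8
ee_pos: [0.6136, -0.2824, 0.076]
ee_rot: [-2.136, -2.3, -0.002]
contact_force: [-5.4, 10.4, 7.8]
gripper_width: 0.207
gripper_force: 49.4
```

```bash
python3 -m pendant '[[0.001,-0.015,0,0,10],[0,0,0,0,10],[0,0,0,0,10]]';python3 -m pendant '[[0.001,-0.015,0,0,10],[0,0,0,0,10],[0,0,0,0,10]]'
```

```text
clock: 43.1
ee_pos: [0.6138, -0.2845, 0.076]
ee_rot: [-2.136, -2.3, -0.002]
contact_force: [-5.1, 11.5, 7.3]
gripper_width: 0.201
gripper_force: 49.4
clock: 43.4
ee_pos: [0.6139, -0.2859, 0.076]
ee_rot: [-2.135, -2.299, -0.004]
contact_force: [-6.1, 13.5, 8.1]
gripper_width: 0.205
gripper_force: 49.4
```

```bash
python3 -m pendant '[[0.001,-0.015,0,0,10],[0,0,0,0,10],[0,0,0,0,10]]';python3 -m pendant '[[0,-0.01,0,0,10],[0,0,0,0,10],[0,0,0,0,10]]'
```

```text
clock: 43.7
ee_pos: [0.614, -0.2865, 0.076]
ee_rot: [-2.133, -2.298, -0.006]
contact_force: [-5.3, 20.1, 11.1]
gripper_width: 0.203
gripper_force: 49.8
clock: 44.0
ee_pos: [0.614, -0.2871, 0.0761]
ee_rot: [-2.132, -2.297, -0.008]
contact_force: [-4.8, 24.7, 12.8]
gripper_width: 0.206
gripper_force: 50.0
```

At the near stop. Release, retreat and inspect.

```bash
python3 -m pendant '[[0,0.025,0,0,10],[0,0,0,0,10],[0,0,0,0,70],[0,0,0,0,70],[0,0,0,0,70],[0,0,0,0,70],[0,0,0,0,70],[0,0,0.15,0,70],[0,0,0.25,0,70],[0,0,0.3,0,70],[-0.3,0,0,0,70],[-0.3,0,0,0,70],[-0.3,0,0,0,70],[-0.3,0,0,0,70],[-0.3,0,0,0,70],[-0.3,0,0,0,70],[0,0,0,0,70],[0,0,0,0,70],[0,0,0,0,70]]'
python3 - <<'E'
from h import *
c=capture("top");d=capture("side");greens(c)
W=cloud(c);z=W[...,2];b=np.zeros(z.shape,bool);b[145:190,243:345]=1
p=W[b&(abs(z-.08)<.009)];print("bar",rect(p))
for ce,a,p in blobs(c,8,18,150,60):
    if ce[0]>330 and (p[:,2]>.1).sum()>4: print(ce,rect(p[p[:,2]>.1]))
cv2.imwrite("pics/a7.png",np.vstack([cv2.resize(c["frame"][120:290,110:400],(512,300)),cv2.resize(d["frame"][110:300,140:400],(512,300))]))
E
```

```text
clock: 45.9
ee_pos: [0.3452, -0.2894, 0.1799]
ee_rot: [2.139, 2.3, -0.0]
contact_force: [-0.3, 0.3, 0.0]
gripper_width: 0.819
gripper_force: 0.0
green px [319. 161.] 234 cen(mm) [ 604. -169.   82.] [ 604.7 -168.8   48.3   41.6    5.9] 81.7
green px [275. 163.] 221 cen(mm) [599. -44.  81.] [598.4 -44.3  47.1  39.8   5.3] 81.2
green px [297. 163.] 229 cen(mm) [ 598. -106.   81.] [ 599.4 -106.7   48.    40.1    4.4] 81.3
green px [478. 216.] 3310 cen(mm) [ 447. -645.    5.] [ 448.8 -660.6  159.   251.6   16.9] 5.1
bar (array([ 599.8, -106.4,   53.4,  224.6,    2.9]), np.float64(80.8))
[359. 159.] (array([ 612. , -284.7,   18.3,   25.1,    2.9]), np.float64(110.4))
```

View pics/a7.png

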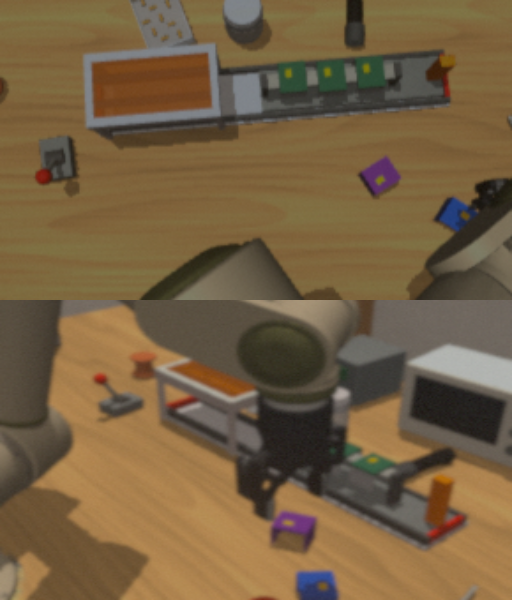

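The top view shows the three green covers hanging on the bar, the rack against the near stop (handle beside the red stop), and the lever off. The purple and blue look-alikes are still in place. Handing in.

```bash
python3 -c "
from cell import close_job
print(close_job())"
```

```text
the job is handed in; nothing more can be done
None
```

The job is handed in: all three green covers present were hung on the bar and run under the lamp (on for roughly 5 s, then off), and the rack is back at the near stop with them still hanging. I left the other things on the bench alone.

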